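# Free a pipe union from the ratchet clamp

### The job

Free the stainless pipe union from the ratchet bar clamp: lift the pawl well clear of the rack teeth, slide the clamp bar all the way back, then lift the union out and set it down gently, standing on its flange fully on the flat steel plate. Leave the other things on the bench where they are.

Things in the scene. Friction and masses are not known exactly. Their poses are not given: they have to be found in the camera images.
- jig: the ratchet bar clamp, screwed down: a steel base plate 110 x 340 x 10 mm, long side along its y axis, origin under its centre, z up. The bar slides along +y to open. The union stands on the plate at x 0, y -103 mm, between the fixed jaw at the -y end (90 mm wide in x, top at z 45 mm, low cheeks to z 28 mm) and the moving jaw (76 mm wide, top at z 41 mm)
- pawl_crossbar (a point): centre of the pawl's crossbar, the part to lift by: a plain round steel bar 14 mm thick and 40 mm long, lying along the clamp's x axis, free at both ends, at x 0, y 0, z 62 mm of the clamp when the pawl is down; it can be pinched by its two ends (40 mm) from above. It moves with the pawl
- pawl_hinge (a point): the pawl's hinge, axis along the clamp's x, fixed at x 0, y 90, z 35 mm of the clamp, between two ears (y 77 to 103 mm, out to x +-24 mm, top at z 46 mm). The pawl is a flat steel arm 16 mm wide; its crossbar goes up and back towards +y in an arc of 94 mm radius about this hinge
- pawl (a joint): angle of the pawl, rad: 0 down with its tooth in the rack (as it starts), up to 1.0 raised. From about 0.15 the tooth is out of the rack; 0.5 or more is well clear. Its hinge is stiff (about 2 to 3 N at the crossbar) and it stays where it is left. Raised to 0.6 its crossbar tops out 115 mm above the bench, at 1.0 133 mm: carry things over it or round it
- bar (a joint): travel of the clamp bar with its moving jaw, m: 0 clamped (as it starts), 0.05 fully back against the stop. It moves along the clamp's +y with about 3 N of friction and stays where it is left. With the pawl down the rack lets it go back only 1 to 2 mm
- post (a point): mid-grip of the bar's pull post: an upright black cylinder 20 mm thick and 64 mm high at the bar's outer end, from 39 mm below this point to 25 mm above it. It starts at x 0, y 135, z 60 mm of the clamp and moves with the bar
- union_center (a point): centre of the stainless pipe union, half-way up its axis (z up): 85 mm high, 0.3 to 0.55 kg. Bottom flange 64 mm across, 8 mm thick; a collar 54 mm across, 22 to 40 mm above the bottom; a plain barrel 48 mm across, 50 to 85 mm above the bottom (grip here, 25 mm above this point). A lip of the moving jaw reaches 8 mm over the flange until the bar is slid back
- plate_top (a point): centre of the top of the flat, bare, rust-brown steel plate, 180 x 180 mm, top 12 mm above the bench, x and y along its sides; it does not move
- wrench: bystander: a spanner 180 mm long lying flat on the bench, origin under it
- tee: bystander: a brass tee fitting about 80 mm long, lying with its branch up, 50 mm high, origin under its centre
- impeller: bystander: a grey pump impeller disc 100 mm across and 28 mm high, origin under its centre
Not all that is in view belongs to the job. What is shaped like the part that bears union_center but purple or yellow is not meant.

How it is judged:
By the outcome, as a careful person would: the job done as asked, in the order asked, and still so for the second after the job is handed in, with the robot touching nothing.
It also fails if it takes over 64 s, if anything falls off the work surface, if the arm or the gripper's body presses on something with over 40 N, if the wrist force passes 120 N, or if a joint passes its speed limit or range.

### The arm

A 7-joint arm with a two-finger parallel gripper is mounted at the origin on the work surface. World frame = base frame: x ahead of the robot, y to its left, z up, the work surface at z = 0. Lengths are in m, angles in rad, forces in N, time in s.
With the tool pointing down it reaches from about 0.35 to 0.9 m from the base axis. Payload 8.1 kg.
Tool frame: the origin (TCP) lies at the very end of the fingers, on their centre line; the grasp point (between the pads) lies 19 mm behind it; z points along the fingers, y is the line along which they close (so a half turn about z gives the same grasp; the last joint's range is limited). The gripper opens to 92 mm and grips with 3 to 60 N. Pads are 19 mm wide; open, the fingers measure 130 mm over their backs; the gripper's body (75 mm by 190 mm) begins 47 mm behind the grasp point.
Start: joints at [1.096, 0.434, 0.025, 1.573, -0.012, 1.134, -0.075], TCP at [0.227, -0.582, 0.227] pointing down, gripper open.
Joint ranges: [-2.62, 2.62], [-0.44, 2.09], [-1.27, 1.32], [0.08, 2.57], [-1.32, 4.46], [0.12, 2], [-2.74, 2.74]. Speed limits (rad/s): [2.22, 2.22, 3.01, 3.01, 3.14, 3.14, 3.14].

### API

Orientations are given as a rotation vector (axis times angle).
In Python, from cell import arm gives the robot as it stands.
- The arm moves only by the tool jog_arm, never from a script. Its argument "rows" is a list of rows, each a list of 3 entries, a list of its own where there are three numbers: the shift along the world's x, y, z in cm, then the turn, a rotation vector about the world's x, y, z in degrees, then the opening, from 0 (shut) to 1 (fully open). A call has 1 to 8 rows; each row is the pose to reach, as a shift and turn from the pose commanded when the call began; what a row does not reach only later rows make up. A row lasts 1/8 s, in which the tool goes at most 62.5 mm and 10.7 degrees, less where a joint would pass 70% of its speed; a pose out of reach is approached as far as the arm can. A call with a gripper value outside its range is refused whole. The fingers move at their own pace and stop on an object; "newtons" is the grip in N (left out, the last holds). Time passes only in rows, so rows that repeat a pose let the fingers close. It gives the time, the measured TCP pose, the force, the opening and the grip force at its end, in the units of the state.
- arm.observe(): the state, without advancing time (a new reading comes with each control period).
- arm.get_image(name): name is "scene" or "side" or "wrist"; returns a dict with "img" (480x640x3 uint8, red, green, blue), "depth" (480x640 float32, m along the optical axis (not along the pixel's ray), 0 where there is no reading), "fx", "fy", "cx", "cy" (pixels), "rvec" (rotation vector, rad) and "tvec" (3), from world to camera coordinates, as OpenCV has them; the wrist camera has in their place "mount" (4x4, takes a point from camera to tool coordinates, whose origin is the TCP and whose axes are the flange's). Camera axes: x right, y down, z forward; pixel columns grow to the right and rows downward; lengths in m; the calibration is good to about 2 mm. A picture is of the moment at which its call begins: read the wrist's pose just before it.
- arm.sign_off(): hands the job in; it is judged then, once.
The state is a dict: "clock": time; "joints": joint angles; "dq": joint speeds; "joint_efforts": joint torques, N m; "position": TCP position; "ee_rot": TCP orientation; "force": force on the tool from outside, world axes, zero at the start; "ft_torque": the same for the moment, N m; "width": opening from 0.0 (shut) to 1.0 (fully open); "gripper_force": force on a finger pad.
Only numpy, scipy, OpenCV 4.12 (cv2) and the standard library are available. Lean on these libraries where they do the work, as an engineer would, in place of code of your own. Each camera call takes 0.05 s, during which the arm holds its last target. There are 200 camera calls.

## Working session

There is one attempt and no reset: what is moved stays moved. The work goes in short steps, Python scripts to look and compute and a tool call to move; the robot and the scene stay as the last step left them, time stands still between calls to the robot, and variables do not carry over. Pictures are saved under pics/ and viewed, at most 10 in all, crops included, and the job is handed in when it is done.

Besides the shell and the picture viewer there is one more tool, called after "Emit:" by a JSON object that holds its "op" and its "data". jog_arm: Moves the arm, as the interface text tells. Its arguments: {"type":"object","properties":{"rows":{"type":"array","items":{"type":"array"}},"newtons":{"type":"number"}},"required":["rows"]}

```bash
mkdir -p pics; ls
cat > h.py <<'E'
import numpy as np, cv2
from cell import arm
def get(n):
    s=arm.observe(); d=arm.get_image(n)
    if 'mount' in d:
        T=np.eye(4);T[:3,:3]=cv2.Rodrigues(np.array(s['ee_rot'],float))[0];T[:3,3]=s['position']
        C=T@np.array(d['mount'])
    else:
        C=np.eye(4);R=cv2.Rodrigues(np.array(d['rvec'],float))[0];C[:3,:3]=R.T;C[:3,3]=-R.T@np.array(d['tvec']).ravel()
    d['C']=C;return d
def save(d,f): cv2.imwrite('pics/'+f,d['img'][:,:,::-1])
def ray(d,u,v):
    return d['C'][:3,3], d['C'][:3,:3]@np.array([(u-d['cx'])/d['fx'],(v-d['cy'])/d['fy'],1])
def onz(d,u,v,z):
    o,r=ray(d,u,v);return o+r*(z-o[2])/r[2]
def cloud(d):
    v,u=np.mgrid[:480,:640];z=d['depth']
    p=np.stack([(u-d['cx'])/d['fx']*z,(v-d['cy'])/d['fy']*z,z],-1)
    p=p@d['C'][:3,:3].T+d['C'][:3,3];p[z==0]=np.nan;return p
E
python3 - <<'E'
from h import *
for n in ('scene','side'):
    d=get(n);save(d,n+'1.png');np.save(n+'.npy',d,allow_pickle=True);print(n,d['C'][:3,3].round(3))
print(arm.observe())
E
```

```text
pics
scene [0.973 0.496 1.164]
side [ 0.48  -0.77   0.877]
{'clock': 0.1, 'joints': array([ 1.09638842,  0.43514766,  0.02499111,  1.57396677, -0.01160221,
        1.13399799, -0.07507523]), 'dq': array([-1.55784587e-04, -1.91216466e-03, -6.78469700e-05, -2.62042277e-03,
        9.75038870e-04, -6.89523178e-04, -1.88150963e-04]), 'joint_efforts': array([ 3.01963737e-03, -6.69134259e+01,  9.87873785e-01, -3.15149796e+01,
       -6.06123637e-02,  3.74163862e-02,  5.88151693e-05]), 'position': array([ 0.22684737, -0.58190979,  0.22604237]), 'ee_rot': array([-3.08618140e+00, -5.80337905e-01,  5.99031535e-04]), 'force': array([-0.02307686,  0.47810003,  0.15272993]), 'ft_torque': array([-0.09168702,  0.01778306,  0.01674665]), 'gripper_force': 0.0, 'width': 0.9979198625944293}
```

View pics/scene1.png

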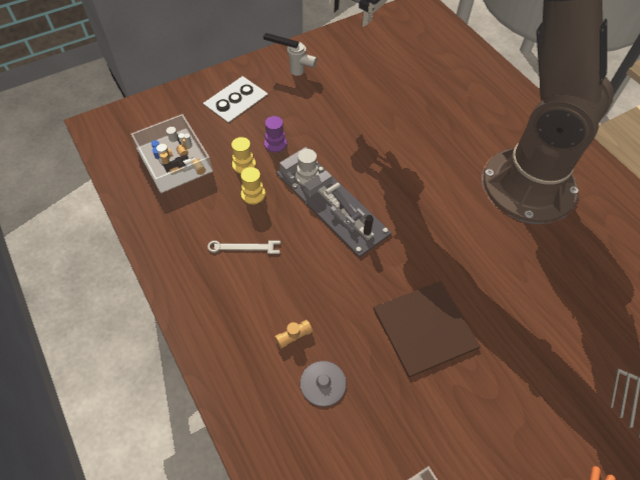

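View pics/side1.png

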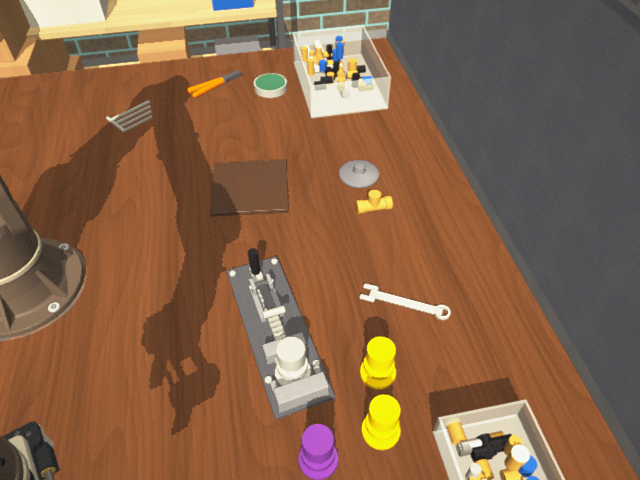

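The scene view has the clamp at about (335,200), with the post at (368,225) and the white-grey union in it at (307,163). In the side view the union is at (291,355), the post at (254,262), and the brown plate at (250,187). Candidates for the union in the side view are purple (318,450), yellow (380,360), yellow (382,420) and the stainless one (291,355). Only the stainless one is unpainted and stands in the clamp, so that is the one meant.

Run:
```python
from h import *
for n in ('scene','side'):
    d=np.load(n+'.npy',allow_pickle=True).item();P=cloud(d)
    x,y,z=P[...,0],P[...,1],P[...,2]
    def rect(m,t):
        m=cv2.morphologyEx(m.astype(np.uint8),cv2.MORPH_OPEN,np.ones((3,3)))
        k,l,s,c=cv2.connectedComponentsWithStats(m)
        for i in range(1,k):
            if s[i,4]>150:
                p=P[l==i];r=cv2.minAreaRect((p[:,:2]*1000).astype(np.float32))
                print(n,t,s[i,4],c[i].round(),np.round(r[0]),np.round(r[1]),round(r[2],1),'z',np.nanmedian(p[:,2]).round(4),p[:,2].max().round(3))
    b=(x>.25)&(x<1)&(np.abs(y)<.75)
    rect(b&(z>.005)&(z<.2),'obj')
    # thin z slices
    rect(b&(z>.006)&(z<.0145),'base')
    rect(b&(z>.085)&(z<.105),'unTop')
    hsv=cv2.cvtColor(d['img'],cv2.COLOR_RGB2HSV)
    if n=='side':
        for u,v in((291,348),(254,254),(273,313),(250,187),(280,270),(300,400)): print((u,v),P[v,u].round(4),hsv[v,u])
        c=cv2.resize(d['img'][230:430,200:350],None,fx=4,fy=4,interpolation=cv2.INTER_CUBIC)[:,:,::-1]
        cv2.imwrite('pics/crop1.png',cv2.resize(c,(450,600)))
```

```text
scene obj 726 [297.  55.] [ 331. -698.] [ 55. 129.] 47.8 z 0.0711 0.11
scene obj 235 [228. 102.] [ 572. -667.] [89. 55.] 3.5 z 0.0128 0.023
scene obj 3009 [173. 152.] [ 791. -575.] [242. 165.] 88.9 z 0.0399 0.077
scene obj 606 [275. 134.] [ 529. -461.] [59. 59.] 36.9 z 0.0571 0.093
scene obj 1236 [247. 170.] [ 644. -418.] [233.  62.] 76.7 z 0.0621 0.093
scene obj 4667 [332. 201.] [ 496. -209.] [115. 343.] 10.1 z 0.0184 0.102
scene obj 5807 [426. 328.] [491. 199.] [182. 182.] 82.5 z 0.0122 0.021
scene obj 531 [294. 333.] [763.  69.] [81. 31.] 1.0 z 0.0297 0.055
scene obj 1427 [323. 383.] [759. 195.] [95. 93.] 14.6 z 0.0108 0.033
scene obj 198 [425. 475.] [704. 454.] [21. 46.] 60.6 z 0.092 0.104
scene base 1258 [344. 224.] [ 494. -185.] [111. 294.] 10.2 z 0.0101 0.014
scene base 196 [353. 201.] [ 448. -184.] [ 26. 109.] 11.0 z 0.0099 0.014
scene base 191 [387. 309.] [540. 123.] [41. 65.] 81.8 z 0.0119 0.014
scene base 1234 [436. 341.] [486. 245.] [200.  95.] 24.7 z 0.0118 0.014
scene base 914 [405. 327.] [529. 178.] [111.  92.] 2.2 z 0.0118 0.014
scene base 927 [323. 383.] [762. 194.] 
[... 1169 characters left out ...]
.] [ 495. -211.] [109. 340.] 9.4 z 0.0095 0.014
side base 194 [375. 379.] [ 654. -351.] [29. 58.] 60.0 z 0.0082 0.012
side base 178 [377. 442.] [ 628. -460.] [16. 46.] 62.7 z 0.0082 0.011
side unTop 278 [378.  67.] [903. 555.] [246.  63.] 75.3 z 0.0945 0.102
side unTop 317 [334.  84.] [754. 454.] [ 58. 161.] 71.0 z 0.0938 0.103
side unTop 635 [290. 350.] [ 513. -312.] [48. 47.] 76.8 z 0.0942 0.098
(291, 348) [ 0.5144 -0.3115  0.095 ] [ 25  20 242]
(254, 254) [ 0.4774 -0.086   0.085 ] [30  5 52]
(273, 313) [ 0.4951 -0.217   0.0666] [ 26  15 245]
(250, 187) [0.4916 0.1881 0.0117] [ 11 129 117]
(280, 270) [ 0.5252 -0.0737  0.0077] [  4  14 128]
(300, 400) [ 0.5165 -0.3732  0.0275] [ 19  23 181]
```

View pics/crop1.png

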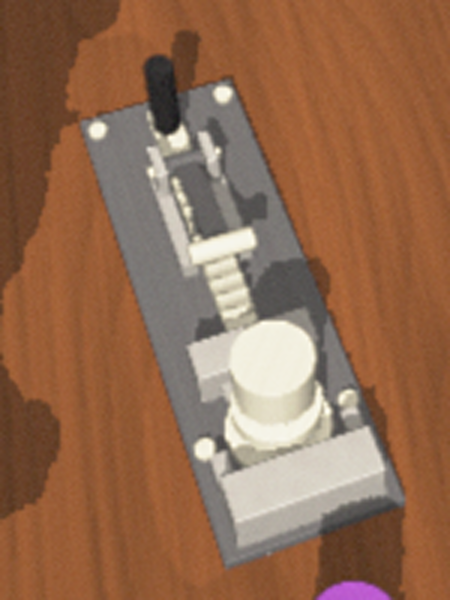

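The crop confirms that the stainless union stands in the clamp, with the crossbar at crop (223,246) and the post at (162,95). The clamp is centred at (0.4955, -0.2095) with yaw 9.7°, and the predicted union position agrees with the measured one to 1 mm. The plate is centred at (0.491, 0.199).

I move above the crossbar, with the fingers closing along the clamp's x.

Emit:
{"op": "jog_arm", "data": {"rows": [[[3.3,4.6,0],[0,0,9.8],1],[[6.7,9.3,0],[0,0,19.6],1],[[10.1,13.9,0],[0,0,29.4],1],[[13.4,18.6,0],[0,0,39.2],1],[[16.8,23.2,0],[0,0,49],1],[[20.2,27.9,0],[0,0,58.8],1],[[23.5,32.5,0],[0,0,68.6],1],[[26.9,37.2,0],[0,0,78.4],1]]}}

```text
clock: 1.1
position: [0.4966, -0.2089, 0.2266]
ee_rot: [-2.019, -2.406, 0.0]
force: [0.7, 0.3, 0.6]
width: 1.0
gripper_force: 0.0
```

Emit:
{"op": "jog_arm", "data": {"rows": [[[0,0,-1],[0,0,0],1],[[0,0,-3],[0,0,0],1],[[0,0,-5],[0,0,0],1],[[0,0,-6],[0,0,0],1],[[0,0,-6],[0,0,0],1],[[0,0,-6],[0,0,0],1]]}}

```text
clock: 1.85
position: [0.4963, -0.2107, 0.1674]
ee_rot: [2.026, 2.4, 0.0]
force: [0.6, 0.1, 0.1]
width: 0.999
gripper_force: 0.0
```

Run:
```python
from h import *
d=get('wrist');save(d,'w1.png');np.save('w1.npy',d,allow_pickle=True)
s=arm.observe();R=cv2.Rodrigues(s['ee_rot'])[0];print(s['clock'],s['position'],R.round(3))
P=cloud(d);z=P[...,2]
m=((z>.05)&(z<.075)&(np.hypot(P[...,0]-.4955,P[...,1]+.2095)<.06)).astype(np.uint8)
k,l,st,c=cv2.connectedComponentsWithStats(m)
for i in range(1,k):
    if st[i,4]>200:
        p=P[l==i];print(st[i],c[i],cv2.minAreaRect((p[:,:2]*1000).astype(np.float32)),np.percentile(p[:,2],[5,50,95]))
```

```text
1.9 [ 0.49641929 -0.21058751  0.16745769] [[-0.168  0.986  0.001]
 [ 0.986  0.168 -0.   ]
 [-0.001  0.001 -1.   ]]
[ 297  164   53   86 2276] [323.27196837 216.81546573] ((492.5151672363281, -184.558837890625), (39.67420196533203, 62.78772735595703), 9.665801048278809) [0.05127553 0.06180037 0.0696218 ]
```

View pics/w1.png

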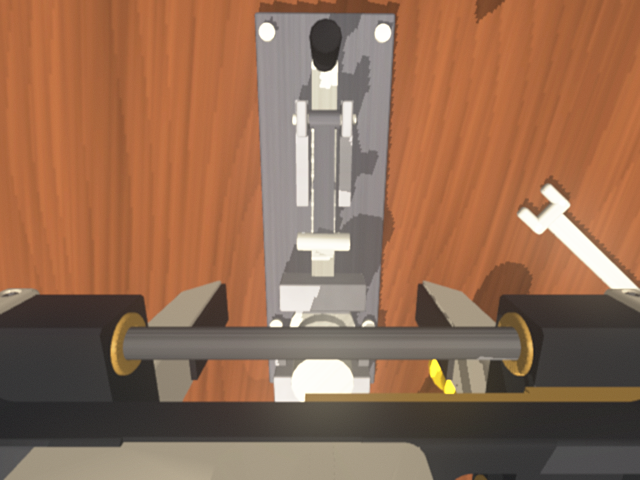

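The wrist view shows the crossbar at (323,242), the post at (325,45) and the union at (323,380). The gripper is aligned with the clamp. I now descend and pinch the crossbar by its ends.

Emit:
{"op": "jog_arm", "data": {"rows": [[[0,0.1,-3],[0,0,0],1],[[0,0.1,-6.5],[0,0,0],1],[[0,0.1,-9],[0,0,0],1],[[0,0.1,-11],[0,0,0],1],[[0,0.1,-12.1],[0,0,0],1],[[0,0.1,-12.1],[0,0,0],1],[[0,0.1,-12.1],[0,0,0],1]]}}

```text
clock: 2.78
position: [0.4967, -0.2095, 0.0466]
ee_rot: [2.025, 2.4, 0.001]
force: [-0.7, 0.3, -0.1]
width: 1.002
gripper_force: 0.0
```

Emit:
{"op": "jog_arm", "data": {"rows": [[[0,0,0],[0,0,0],0.3],[[0,0,0],[0,0,0],0.3],[[0,0,0],[0,0,0],0.3],[[0,0,0],[0,0,0],0.3],[[0,0,0],[0,0,0],0.3],[[0,0,0],[0,0,0],0.3]], "newtons": 15}}

```text
clock: 3.52
position: [0.4975, -0.209, 0.046]
ee_rot: [2.024, 2.4, 0.003]
force: [2.9, -0.3, -0.0]
width: 0.432
gripper_force: 15.0
```

Emit:
{"op": "jog_arm", "data": {"rows": [[[-0.05,0.3,0.9],[0,0,0],0.3],[[-0.12,0.7,1.74],[0,0,0],0.3],[[-0.2,1.18,2.54],[0,0,0],0.3],[[-0.3,1.73,3.3],[0,0,0],0.3],[[-0.4,2.36,4.0],[0,0,0],0.3],[[-0.52,3.05,4.6],[0,0,0],0.3],[[-0.65,3.8,5.16],[0,0,0],0.3],[[-0.72,4.2,5.4],[0,0,0],0.3]]}}

```text
clock: 4.53
position: [0.4906, -0.1675, 0.1007]
ee_rot: [2.023, 2.399, 0.003]
force: [6.1, -1.8, -1.4]
width: 0.432
gripper_force: 15.0
```

Emit:
{"op": "jog_arm", "data": {"rows": [[[0,0,0],[0,0,0],0.3],[[0,0,0],[0,0,0],0.3],[[0,0,0],[0,0,0],0.6],[[0,0,0],[0,0,0],1],[[0,0,0],[0,0,0],1],[[0,0,0],[0,0,0],1]]}}

```text
clock: 5.28
position: [0.4885, -0.1673, 0.0996]
ee_rot: [-2.025, -2.401, 0.0]
force: [-0.1, 0.2, 0.6]
width: 0.823
gripper_force: 0.0
```

Run:
```python
from h import *
d=get('side');P=cloud(d);c=np.array([.4955,-.2095]);t=np.deg2rad(9.7)
q=P[...,:2]-c;X=q[...,0]*np.cos(t)+q[...,1]*np.sin(t);Y=-q[...,0]*np.sin(t)+q[...,1]*np.cos(t)
cv2.imwrite('pics/s2.png',cv2.resize(d['img'][200:420,170:380],(573,600))[:,:,::-1])
print(arm.observe()['position'],arm.observe()['width'])
```

```text
[ 0.48857714 -0.16732987  0.09960752] 0.8602226786461847
```

View pics/s2.png

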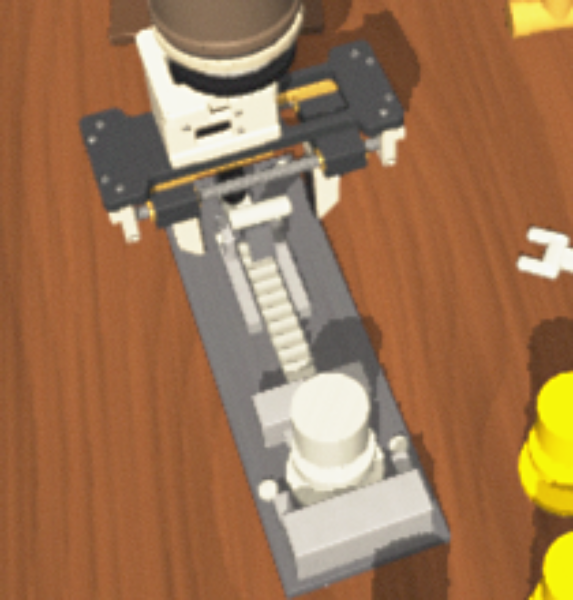

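The pawl is up: the crossbar is now over the hinge side, at crop (262,213). Next is the post.

Emit:
{"op": "jog_arm", "data": {"rows": [[[0,0,3],[0,0,0],1],[[0,0,4.5],[0,0,0],1],[[-0.5,3,4.5],[0,0,0],1],[[-1,6.5,4.5],[0,0,0],1],[[-1.4,9.1,4.5],[0,0,0],1],[[-1.4,9.1,2],[0,0,0],1],[[-1.4,9.1,-1],[0,0,0],1],[[-1.4,9.1,-3],[0,0,0],1]]}}

```text
clock: 6.32
position: [0.4744, -0.0763, 0.0686]
ee_rot: [-2.025, -2.401, 0.001]
force: [0.7, 0.1, 0.2]
width: 1.002
gripper_force: 0.0
```

Emit:
{"op": "jog_arm", "data": {"rows": [[[0,0,-1.5],[0,0,0],1],[[0,0,-2.5],[0,0,0],1],[[0,0,-2.5],[0,0,0],0.5],[[0,0,-2.5],[0,0,0],0.15],[[0,0,-2.5],[0,0,0],0.1],[[0,0,-2.5],[0,0,0],0.1],[[0,0,-2.5],[0,0,0],0.1],[[0,0,-2.5],[0,0,0],0.1]], "newtons": 25}}

```text
clock: 7.32
position: [0.4749, -0.0764, 0.0448]
ee_rot: [2.026, 2.401, 0.0]
force: [-1.0, -0.0, -0.1]
width: 0.402
gripper_force: 0.0
```

Emit:
{"op": "jog_arm", "data": {"rows": [[[0,0,0],[0,0,0],0.1],[[0,0,0],[0,0,0],0.1],[[0,0,0],[0,0,0],0.1],[[0,0,0],[0,0,0],0.1]]}}

```text
clock: 7.82
position: [0.4759, -0.0761, 0.0449]
ee_rot: [2.025, 2.401, 0.002]
force: [6.3, -0.0, -5.7]
width: 0.209
gripper_force: 25.0
```

Emit:
{"op": "jog_arm", "data": {"rows": [[[-0.08,0.5,0],[0,0,0],0.1],[[-0.2,1.2,0],[0,0,0],0.1],[[-0.34,2,0],[0,0,0],0.1],[[-0.47,2.8,0],[0,0,0],0.1],[[-0.61,3.6,0],[0,0,0],0.1],[[-0.72,4.2,0],[0,0,0],0.1],[[-0.79,4.6,0],[0,0,0],0.1],[[-0.82,4.8,0],[0,0,0],0.1]]}}

```text
clock: 8.82
position: [0.4681, -0.0285, 0.0449]
ee_rot: [2.025, 2.399, 0.002]
force: [8.3, -2.3, -8.5]
width: 0.212
gripper_force: 25.0
```

Emit:
{"op": "jog_arm", "data": {"rows": [[[-0.03,0.15,0],[0,0,0],0.1],[[-0.05,0.3,0],[0,0,0],0.1],[[-0.05,0.3,0],[0,0,0],0.1]]}}

```text
clock: 9.2
position: [0.4678, -0.0267, 0.0449]
ee_rot: [2.026, 2.398, 0.001]
force: [8.6, -5.5, -8.9]
width: 0.211
gripper_force: 25.0
```

Emit:
{"op": "jog_arm", "data": {"rows": [[[-0.03,0.2,0],[0,0,0],0.1],[[-0.05,0.3,0],[0,0,0],0.1],[[-0.05,0.3,0],[0,0,0],0.1]]}}

```text
clock: 9.57
position: [0.4678, -0.0267, 0.0448]
ee_rot: [2.028, 2.393, -0.002]
force: [10.7, -15.7, -10.2]
width: 0.214
gripper_force: 25.0
```

The bar is at its stop: 50 mm of travel, with 15.7 N of reaction. I relax the push, release, rise and move over the union.

Emit:
{"op": "jog_arm", "data": {"rows": [[[0.04,-0.25,0],[0,0,0],0.1],[[0.04,-0.25,0],[0,0,0],0.4],[[0.04,-0.25,0],[0,0,0],0.8],[[0.04,-0.25,0],[0,0,0],1],[[0.04,-0.25,0],[0,0,0],1],[[0.04,-0.25,4],[0,0,0],1],[[0.04,-0.25,9],[0,0,0],1],[[0.04,-0.25,12],[0,0,0],1]]}}

```text
clock: 10.58
position: [0.4665, -0.0245, 0.1669]
ee_rot: [2.024, 2.4, 0.002]
force: [0.2, -0.1, -0.2]
width: 0.924
gripper_force: 0.0
```

Emit:
{"op": "jog_arm", "data": {"rows": [[[0.8,-5,0.5],[0,0,0],1],[[1.7,-10.5,0.5],[0,0,0],1],[[2.6,-16,0.5],[0,0,0],1],[[3.5,-21.5,0.5],[0,0,0],1],[[4.2,-26,0.5],[0,0,0],1],[[4.6,-28.4,0.5],[0,0,0],1],[[4.6,-28.4,0.5],[0,0,0],1]]}}

```text
clock: 11.45
position: [0.5114, -0.311, 0.1692]
ee_rot: [-2.03, -2.398, 0.001]
force: [-0.4, -0.5, 0.3]
width: 0.998
gripper_force: 0.0
```

Run:
```python
from h import *
s=arm.observe();print(s['position'],s['width'])
d=get('scene');P=cloud(d);z=P[...,2]
cv2.imwrite('pics/s3.png',cv2.resize(d['img'][120:280,240:440],(750,600))[:,:,::-1])
m=(abs(P[...,0]-.463)<.06)&(abs(P[...,1]+.028)<.05)&(z>.06)&(z<.09);p=P[m];print('post',len(p),np.median(p,0) if len(p) else '')
```

```text
[ 0.51141009 -0.31097836  0.16916725] 0.9977383812430994
post 93 [ 0.46917967 -0.02439333  0.08118059]
```

View pics/s3.png

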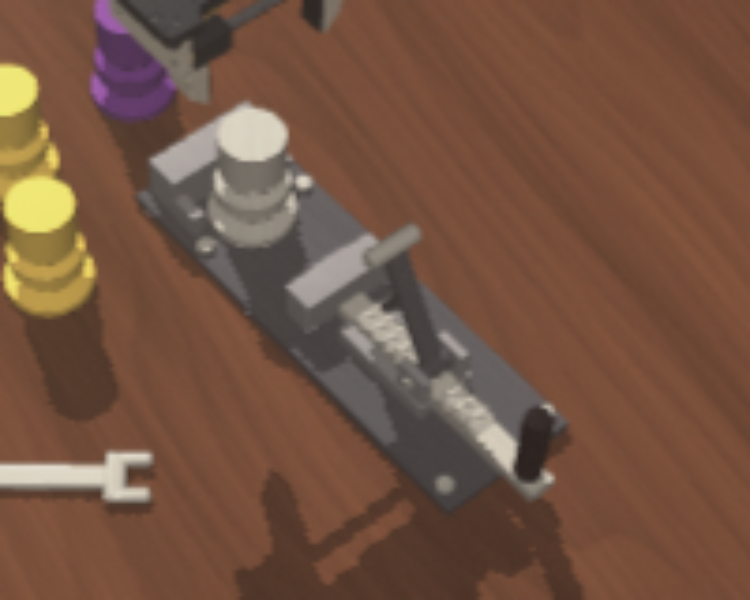

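The moving jaw is well back, at crop (340,275), the pawl is up, and the union at (250,180) is free. I descend and grip the barrel.

Emit:
{"op": "jog_arm", "data": {"rows": [[[0.2,0,-3],[0,0,0],1],[[0.2,0,-6.5],[0,0,0],1],[[0.2,0,-9],[0,0,0],1],[[0.2,0,-10.8],[0,0,0],1],[[0.2,0,-10.8],[0,0,0],1],[[0.2,0,-10.8],[0,0,0],0.7],[[0.2,0,-10.8],[0,0,0],0.45],[[0.2,0,-10.8],[0,0,0],0.4]], "newtons": 30}}

```text
clock: 12.5
position: [0.5144, -0.309, 0.0625]
ee_rot: [2.025, 2.4, 0.0]
force: [0.1, 0.1, -0.0]
width: 0.725
gripper_force: 0.0
```

Emit:
{"op": "jog_arm", "data": {"rows": [[[0,0,0],[0,0,0],0.4],[[0,0,0],[0,0,0],0.4],[[0,0,0],[0,0,0],0.4],[[0,0,0],[0,0,0],0.4]]}}

```text
clock: 13.0
position: [0.5139, -0.3089, 0.0618]
ee_rot: [-2.026, -2.401, 0.0]
force: [-1.5, 0.4, 3.6]
width: 0.514
gripper_force: 30.0
```

Emit:
{"op": "jog_arm", "data": {"rows": [[[0,0,0.5],[0,0,0],0.4],[[0,0,1.5],[0,0,0],0.4],[[0,0,4],[0,0,0],0.4],[[0,0,7.5],[0,0,0],0.4],[[0,0,11],[0,0,0],0.4],[[0,0,14],[0,0,0],0.4],[[0,0,16],[0,0,0],0.4],[[0,0,16],[0,0,0],0.4]]}}

```text
clock: 14.0
position: [0.5149, -0.3091, 0.2236]
ee_rot: [2.024, 2.399, 0.001]
force: [-0.1, 0.3, -3.8]
width: 0.515
gripper_force: 30.0
```

Emit:
{"op": "jog_arm", "data": {"rows": [[[-0.1,2,0],[0,0,0],0.4],[[-0.3,6,0],[0,0,0],0.4],[[-0.5,11,0],[0,0,0],0.4],[[-0.7,16,0],[0,0,0],0.4],[[-1,21,0],[0,0,0],0.4],[[-1.2,26,0],[0,0,0],0.4],[[-1.4,31,0],[0,0,0],0.4],[[-1.6,36,0],[0,0,0],0.4]]}}

```text
clock: 15.0
position: [0.4964, 0.0536, 0.2207]
ee_rot: [-2.024, -2.401, 0.002]
force: [1.5, 0.7, -4.2]
width: 0.517
gripper_force: 30.0
```

Emit:
{"op": "jog_arm", "data": {"rows": [[[-0.2,5,0],[0,0,0],0.4],[[-0.4,9,0],[0,0,0],0.4],[[-0.6,12,0],[0,0,0],0.4],[[-0.7,14,0],[0,0,0],0.4],[[-0.7,14.8,0],[0,0,0],0.4],[[-0.7,14.8,0],[0,0,0],0.4],[[-0.7,14.8,0],[0,0,0],0.4]]}}

```text
clock: 15.88
position: [0.491, 0.198, 0.2214]
ee_rot: [2.027, 2.4, -0.002]
force: [1.1, -0.2, -3.3]
width: 0.517
gripper_force: 30.0
```

Run:
```python
from h import *
s=arm.observe();print(s['position'],s['width'],s['gripper_force'],s['force'])
d=get('side');P=cloud(d);z=P[...,2]
cv2.imwrite('pics/s4.png',cv2.resize(d['img'][60:300,150:350],(500,600))[:,:,::-1])
```

```text
[0.4909766  0.19801559 0.22139903] 0.5168884582956109 29.997359580570446 [ 1.08665138 -0.1711471  -3.31302124]
```

View pics/s4.png

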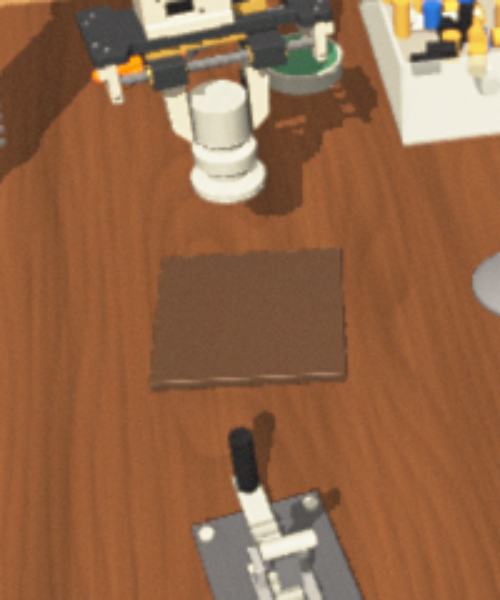

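The union hangs upright in the fingers, at crop (225,140), above the plate at (250,318); the offset in the picture is perspective. I lower it, slowly at the end.

Emit:
{"op": "jog_arm", "data": {"rows": [[[0,0,-2],[0,0,0],0.4],[[0,0,-5],[0,0,0],0.4],[[0,0,-8],[0,0,0],0.4],[[0,0,-11],[0,0,0],0.4],[[0,0,-13.5],[0,0,0],0.4],[[0,0,-14.8],[0,0,0],0.4],[[0,0,-15.2],[0,0,0],0.4],[[0,0,-15.3],[0,0,0],0.4]]}}

```text
clock: 16.92
position: [0.4915, 0.1993, 0.0693]
ee_rot: [2.026, 2.401, 0.001]
force: [0.4, 0.0, -3.2]
width: 0.513
gripper_force: 30.0
```

Emit:
{"op": "jog_arm", "data": {"rows": [[[0,0,-0.1],[0,0,0],0.4],[[0,0,-0.2],[0,0,0],0.4],[[0,0,-0.3],[0,0,0],0.4],[[0,0,-0.4],[0,0,0],0.4],[[0,0,-0.4],[0,0,0],0.4],[[0,0,-0.4],[0,0,0],0.4]]}}

```text
clock: 17.68
position: [0.491, 0.1992, 0.0647]
ee_rot: [2.026, 2.401, -0.0]
force: [-0.7, 0.1, -2.9]
width: 0.511
gripper_force: 30.0
```

Emit:
{"op": "jog_arm", "data": {"rows": [[[0,0,-0.05],[0,0,0],0.4],[[0,0,-0.1],[0,0,0],0.4],[[0,0,-0.1],[0,0,0],0.4]]}}

```text
clock: 18.05
position: [0.4911, 0.1992, 0.0639]
ee_rot: [2.026, 2.401, 0.0]
force: [-1.8, 0.0, -2.0]
width: 0.515
gripper_force: 30.0
```

Emit:
{"op": "jog_arm", "data": {"rows": [[[0,0,-0.05],[0,0,0],0.4],[[0,0,-0.1],[0,0,0],0.4],[[0,0,-0.1],[0,0,0],0.4]]}}

```text
clock: 18.42
position: [0.491, 0.1992, 0.0637]
ee_rot: [2.025, 2.401, 0.0]
force: [-4.2, -2.2, 12.3]
width: 0.514
gripper_force: 30.0
```

The union has touched down on the plate. I ease off slightly, open slowly and rise.

Emit:
{"op": "jog_arm", "data": {"rows": [[[0,0,0.05],[0,0,0],0.4],[[0,0,0.05],[0,0,0],0.4],[[0,0,0.05],[0,0,0],0.6],[[0,0,0.05],[0,0,0],0.8],[[0,0,0.05],[0,0,0],1],[[0,0,0.05],[0,0,0],1],[[0,0,0.05],[0,0,0],1],[[0,0,0.05],[0,0,0],1]]}}

```text
clock: 19.42
position: [0.491, 0.1992, 0.0632]
ee_rot: [2.026, 2.401, 0.0]
force: [-0.4, -0.1, 0.1]
width: 0.996
gripper_force: 0.0
```

Emit:
{"op": "jog_arm", "data": {"rows": [[[0,0,1],[0,0,0],1],[[0,0,4],[0,0,0],1],[[0,0,8],[0,0,0],1],[[0,0,12],[0,0,0],1],[[0,0,14],[0,0,0],1],[[0,0,14],[0,0,0],1],[[0,0,14],[0,0,0],1]]}}

```text
clock: 20.3
position: [0.4906, 0.1989, 0.2027]
ee_rot: [-2.026, -2.401, 0.001]
force: [-0.6, 0.2, 0.0]
width: 0.998
gripper_force: 0.0
```

Run:
```python
from h import *
s=arm.observe();print(s['clock'],s['position'],s['width'],s['force'])
d=get('side');P=cloud(d)
m=(abs(P[...,0]-.491)<.05)&(abs(P[...,1]-.199)<.05)&(P[...,2]>.085)&(P[...,2]<.11)
if m.any(): print(cv2.minAreaRect((P[m][:,:2]*1000).astype(np.float32)),np.median(P[m][:,2]))
cv2.imwrite('pics/s5.png',cv2.resize(d['img'][100:440,140:460],(564,600))[:,:,::-1])
```

```text
20.3 [0.49060821 0.19885575 0.20267041] 0.9982142182513949 [-0.60048136  0.16308546  0.00244876]
((489.3280944824219, 194.7079315185547), (47.41547775268555, 50.4735107421875), 18.037708282470703) 0.09563567224153169
```

View pics/s5.png

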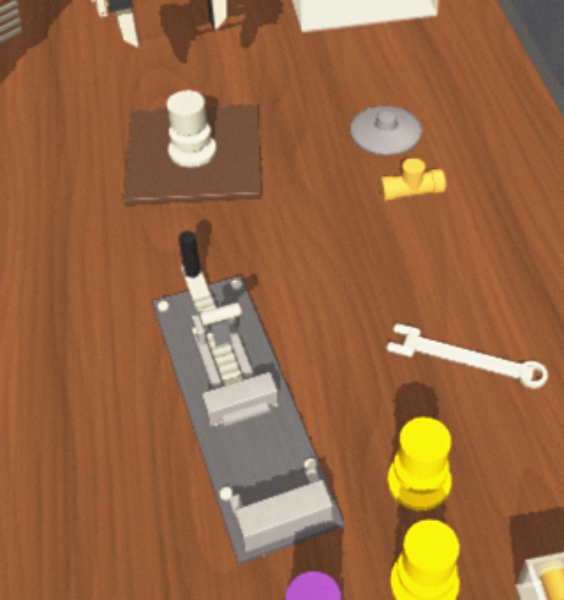

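The union stands upright near the plate's centre, at crop (190,130). The pawl is up, the bar is back, the bystanders have not moved, and the gripper touches nothing.

```bash
python3 -c "
from cell import arm
print(arm.sign_off())"
```

```text
the job is handed in; nothing more can be done
None
```

The job is handed in at about 20 s: pawl raised to about 0.75 rad, bar back against its stop at 50 mm, and the union standing near the middle of the steel plate with the other things where they were.

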